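Hold the hidden bolt of the microscope foot bracket

TASK

A steel strip lies across the top of the microscope's foot bracket, over its bolt: lay it gently, flat and lengthways, in the empty compartment of the pale parts tray. Then reach down into the gap behind the bracket's solid front plate (the one nearer the robot), grip the hex bolt head (not its tab) and turn it anticlockwise seen from above, about a twelfth of a turn, until its tab points squarely at the front plate. The drag of the nut runner beneath wants to turn it back, so finish while still gripping the head and holding it there; leave the brush, specimen and objective where they are.

Things in the scene. Friction and masses are not known exactly. Their poses are not given: they have to be found in the camera images.
- bracket: Fixed grey metal bracket on a darker base 124 x 140 x 20 mm; origin at its underside's centre, on the bench; z up, front to -x. A solid front plate (inner face x = -30 mm) and a rear frame (inner face x = +30) are 6 mm thick, 120 long in y, top at z = 90, and leave a 60 mm gap, open above and at both y ends, floor z = 28. A 4 mm tooth inside the front plate at y = 0 marks where the tab must point.
- bolt_head (a point): Centre of the steel hex head, mid-gap on the bracket's vertical centre line, z = 58 mm. 24 mm across flats, 16 mm high, on a thinner round neck; fingers may reach 25 mm below this centre. z up; two flats face this frame's +y and -y. The frame turns with the bolt: at rest 15 degrees clockwise (from above) of the bracket's frame, with the tab at the mark 15 degrees anticlockwise of it.
- bolt (a joint): Turning of the bolt about its vertical axis, rad, positive anticlockwise seen from above. 0 at rest against its stop; 0.524 when the tab points squarely at the front plate; end of travel 1.2. A steady drag of 0.04 to 0.06 N m (spring-like) always turns it back to 0 when let go; a firm grip of some 30 N holds it.
- tab_tip (a point): Point near the tip of the flat steel tab fixed to the bolt just under the head, 22 mm from the bolt's axis, 47 mm above the bench; the tab is 7 mm wide, 4 mm thick and ends 25 mm from the axis. Axes as bolt_head; seen from above the tab points 15 degrees clockwise of their -x axis.
- strip_center (a point): Centre of the loose flat steel strip, 100 (x) x 28 (y) x 8 (z) mm, 0.11 to 0.23 kg, a dark hole mark near each end. It starts lying flat across the tops of the bracket's front plate and rear frame (underside at z = 90 mm), over the bolt. x along its length, z up.
- strip: The same strip; origin at the centre of its underside, same axes.
- tray_slot (a point): Centre of the floor of the empty compartment of the fixed pale plastic parts tray, 5 mm above the bench. The compartment measures 120 mm along x by 95 mm along y; its walls are 5 mm thick and rise 15 mm above its floor. x along its length, z up. The tray measures 130 (x) x 206 (y) x 20 mm; its other compartment, on the +y side, holds the brush.
- brush: Bystander: small lens brush, 97 mm long, 14 mm wide, 12 mm high, lying in the tray's other compartment. Origin at its underside, near the middle.
- specimen: Bystander: dark red-brown moulded puck with a metal specimen in its top, 32 mm diameter, 20 mm high, on the bench. Origin at the centre of its underside.
- objective: Bystander: aluminium microscope objective standing on the bench, 34 mm diameter, 46 mm high. Origin at the centre of its underside.
Things that resemble listed ones, but are neither listed nor needed, are in the scene too. What is shaped like the part that bears tray_slot but orange or red is not meant.

How it is judged:
By the outcome, as a careful person would: the job done as asked, in the order asked, and still so for the second after the job is handed in, while the arm keeps its last pose, push and grip.
It also fails if it takes over 54 s, if anything falls off the work surface, if the arm or the gripper's body presses on something with over 40 N, if the wrist force passes 120 N, or if a joint passes its speed limit or range.

ROBOT

A 6-joint arm with a two-finger parallel gripper is mounted at the origin on the work surface. World frame = base frame: x ahead of the robot, y to its left, z up, the work surface at z = 0. Lengths are in m, angles in rad, forces in N, time in s.
With the tool pointing down it reaches from about 0.35 to 0.775 m from the base axis. Payload 5.5 kg.
Tool frame: the origin (TCP) lies at the very end of the fingers, on their centre line; the grasp point (between the pads) lies 19 mm behind it (grip_point_offset is the distance from the TCP to the grasp point, in m); z points along the fingers, y is the direction in which the jaws open and shut (so a half turn about z gives the same grasp; the last joint's range is limited). The gripper opens to 85 mm and grips with 20 to 120 N. Pads are 22 mm wide; open, the fingers measure 114 mm over their backs; the gripper's body (76 mm by 85 mm) begins 54 mm behind the grasp point. The pads swing forward as they close: fully open they stand 13 mm farther back than shut.
Start: joints at [-1.325, 0.313, 0.046, 1.304, 0, 1.431], TCP at [0.216, -0.533, 0.205] pointing down, gripper open.
Joint ranges: [-2.76, 2.76], [-0.86, 1.69], [-1.03, 1.26], [-2.2, 2.34], [-1.47, 1.5], [-3.14, 3.14]. Speed limits (rad/s): [2.57, 2.57, 3.14, 3.14, 3.14, 3.14].

INTERFACE

Orientations are given as a unit quaternion [w, x, y, z].
In Python, from workcell import * gives the robot as it stands.
- The arm moves only by the shell command python3 -m crank 'ROWS' [OPENING] [FORCE]. ROWS is a JSON object of lists of equal length, an entry for each row: "travel": the shift along the tool's x, y, z in units of 40 mm (1.0 is 40 mm), a list of three; "turn": the turn about the tool's z in rad. In form: {"travel": [[x, y, z], ...], "turn": [turn, ...]}. A call has 1 to 5 rows; each row is the pose to reach, as a shift and turn from the pose commanded when the call began, along the tool's axes at that moment; what a row does not reach only later rows make up. A row lasts 1/12 s, in which the tool goes at most 41.7 mm and 7.16 degrees, less where a joint would pass 70% of its speed; a pose out of reach is approached as far as the arm can. A call with a gripper value outside its range is refused whole. OPENING is the finger opening in mm, from 0 to 85.4, set as the call begins (- or left out, the last holds). The fingers move at their own pace and stop on an object; FORCE is the grip in N (left out, the last holds). Time passes only in rows, so rows that repeat a pose let the fingers close. It gives the time, the measured TCP pose, the force and the opening at its end, in the units of the state.
- get_state(): the state, without advancing time (a new reading comes with each control period).
- read_camera(name): name is "scene" or "top" or "wrist"; returns a dict with "image" (400x640x3 uint8, red, green, blue), "K" (3x3 intrinsics, pixels), "k1" (the pictures are not rectified: a ray, as slopes to the right and down, at radius r is drawn at 1 + k1 r^2 times it, then the intrinsics apply), "R" (3x3) and "t" (3): a world point X has camera coordinates R X + t. Camera axes: x right, y down, z forward; pixel columns grow to the right and rows downward; lengths in m; the calibration is good to about 2 mm. A picture is of the moment at which its call begins. There is no depth.
- hand_in(): hands the job in, once; it reports no verdict.
The state is a dict: "clock": time; "joint_pos": joint angles; "qvel": joint speeds; "tau": joint torques, N m; "tcp_pos": TCP position; "orientation": TCP orientation; "wrist_force": force on the tool from outside, world axes, zero at the start; "ft_torque": the same for the moment, N m; "finger_gap": finger opening in m.
Only numpy, scipy, OpenCV 4.12 (cv2) and the standard library are available. Lean on these libraries where they do the work, as an engineer would, in place of code of your own. Each camera call takes 0.05 s, during which the arm holds its last target. There are 200 camera calls.

## Working session

There is one attempt and no reset: what is moved stays moved. The work goes in short steps, Python scripts to look and compute and a shell command to move; the robot and the scene stay as the last step left them, time stands still between calls to the robot, and variables do not carry over. Pictures are saved under pics/ and viewed, about 8 in all and at most 12, crops included, and the job is handed in when it is done.

```bash
mkdir -p pics; ls
python3 - <<'E'
from workcell import *
import cv2,numpy as np
s=get_state();print({k:np.round(v,4).tolist() for k,v in s.items()})
for n in("scene","top"):
    c=read_camera(n);cv2.imwrite(f"pics/{n}0.png",c["image"][:,:,::-1]);print(n,c["K"],c["k1"],c["R"],c["t"])
E
```

```text
pics
{'clock': 0.0, 'joint_pos': [-1.3246, 0.314, 0.045, 1.3036, -0.0, 1.4312], 'qvel': [-0.0001, 0.0023, 0.0009, -0.0009, -0.0014, -0.0002], 'tau': [0.0007, -48.0623, 29.8536, 0.0192, -0.0001, -0.0], 'tcp_pos': [0.2162, -0.5322, 0.2042], 'orientation': [-0.0009, 0.9815, 0.1917, -0.0001], 'wrist_force': [-0.8216, 0.4284, 0.0998], 'ft_torque': [-0.0218, -0.0136, 0.0031], 'finger_gap': 0.0851}
scene [[445.37161014   0.         318.46147917]
 [  0.         445.37161014 202.74747224]
 [  0.           0.           1.        ]] -0.009620663939186484 [[ 0.16181693  0.98665201  0.01825093]
 [ 0.685799   -0.09913813 -0.72100718]
 [-0.70957382  0.12918764 -0.69268719]] [-0.21809415 -0.25974831  1.42922444]
top [[366.74261726   0.         321.58883282]
 [  0.         366.74261726 196.28126398]
 [  0.           0.           1.        ]] -0.06590471485258502 [[ 0.0106     -0.99994196 -0.00192968]
 [-0.9954113  -0.0103684  -0.09512543]
 [ 0.0950999   0.00292916 -0.99546342]] [0.1114983  0.4976126  0.97990436]
```

View pics/scene0.png

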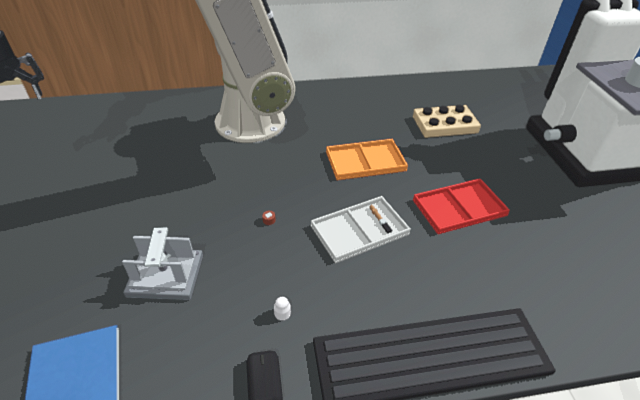

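View pics/top0.png

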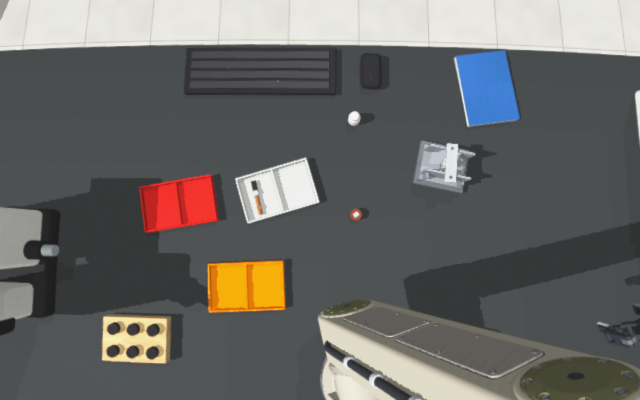

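The scene view shows the bracket at (163,265) with the strip across it at (157,247). The pale tray is at (360,228), with its empty compartment on the left at about (340,235). In the top view the bracket is at (443,166), the strip at (452,163) and the pale tray at (277,190). There the empty compartment is at (296,185) and the brush is at (257,197).

Three trays could be meant: orange (246,286), red (179,203) and pale (277,190). Only the pale one fits the colour. I'll confirm it and the bracket in one enlarged crop.

```bash
cat > h.py <<'E'
from workcell import *
import cv2,numpy as np
def ray(c,uv):
    p=cv2.undistortPoints(np.array(uv,float).reshape(-1,1,2),c["K"],np.array([c["k1"],0,0,0,0.])).reshape(-1,2)
    d=np.c_[p,np.ones(len(p))]@c["R"]; return -c["R"].T@c["t"],d
def onz(c,uv,z):
    o,d=ray(c,uv); return o+d*((z-o[2])/d[:,2])[:,None]
def proj(c,X):
    return cv2.projectPoints(np.array(X,float).reshape(-1,1,3),cv2.Rodrigues(c["R"])[0],c["t"],c["K"],np.array([c["k1"],0,0,0,0.]))[0].reshape(-1,2)
E
python3 - <<'E'
import cv2,numpy as np
t=cv2.imread('pics/top0.png');s=cv2.imread('pics/scene0.png')
a=cv2.resize(t[130:205,405:485],(400,375),interpolation=2)
b=cv2.resize(s[220:310,112:212],(400,360),interpolation=2)
c=cv2.resize(t[150:230,230:330],(400,320),interpolation=2) if 0 else None
a=cv2.copyMakeBorder(a,0,0,0,0,0)
d=cv2.resize(t[145:225,230:325],(400,337)[:2],interpolation=2)
im=np.zeros((600,800,3),np.uint8);im[:300,:400]=cv2.resize(a,(320,300)).repeat(1,1)[:, :320] if 0 else 0
im[:375,:400]=a;im[:360,400:]=b
im[375:600,:267]=cv2.resize(d,(267,225))
cv2.imwrite('pics/c1.png',im)
# strip/tray masks in top
g=t.astype(int)
w=((g.min(2)>150)&(g.max(2)-g.min(2)<30)).astype(np.uint8)
n,l,st,ce=cv2.connectedComponentsWithStats(w)
for i in range(1,n):
    if st[i,4]>30: 
        r=cv2.minAreaRect(np.argwhere(l==i)[:,::-1].astype(np.float32)); print(st[i],ce[i].round(1),r)
E
```

```text
[    0     0   640    56 30404] [326.8  23.5] ((319.5, 27.499996185302734), (54.99999237060547, 638.9998779296875), 90.0)
[454  58  15  69 110] [460.9  91. ] ((461.0622253417969, 91.98794555664062), (69.42133331298828, 1.710196852684021), 79.04593658447266)
[635  90   5  50 147] [637.7 108.9] ((637.0, 114.5), (49.0, 4.0), 90.0)
[348 111  12  14 135] [353.5 117.7] ((353.5, 117.5), (13.0, 11.0), 90.0)
[ 420  143   55   44 1178] [443.5 163.1] ((446.73211669921875, 163.26226806640625), (51.17078399658203, 41.649208068847656), 10.619654655456543)
[ 235  158   84   66 3379] [277.4 189.7] ((276.2892761230469, 189.92752075195312), (47.382781982421875, 75.20623779296875), 73.44293212890625)
[  0 214  10  17  59] [  3.9 221.1] ((4.5, 222.0), (16.0, 9.0), 90.0)
[ 41 249  10   5  44] [ 45.6 251.1] ((45.5, 251.0), (4.0, 9.0), 90.0)
[  0 262  37   7 109] [ 16.4 264.7] ((17.979215621948242, 264.89727783203125), (5.031492710113525, 36.15092849731445), 88.02507019042969)
[321 313  32   5  49] [336.7 315.4] ((336.5939025878906, 315.314697265625), (2.849882125854492, 31.063711166381836), 85.91438293457031)
[ 318  317  186   83 4134] [401.8 367. ] ((404.4237060546875, 372.1528625488281), (201.95175170898438, 31.308521270751953), 23.99169158935547)
[ 322  352   73   48 1816] [348.9 382.3] ((358.0, 375.5), (72.0, 47.0), 0.0)
```

View pics/c1.png

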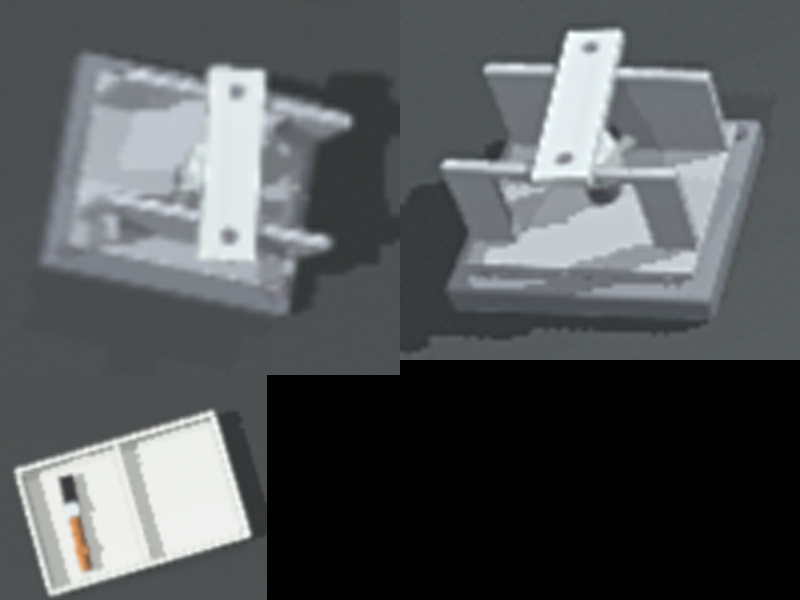

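The crop confirms the pale tray, with the brush in the left cell and the empty cell on the right. In the top view the front plate is the lower plate, and in the scene view it is the far, solid one. The strip has holes near both ends. Next I measure in both views.

Run:
```python
from h import *
C={n:read_camera(n) for n in("top","scene")}
for c in C.values(): print(-c["R"].T@c["t"])
T=lambda p:(np.array(p,float)+.5)/5-.5+[405,130]
S=lambda p:(np.array(p,float)-[400,0]+.5)/4-.5+[112,220]
P={"hole_rear":((237,91),(565,158),.098),"hole_front":((229,236),(590,46),.098),
"s1":((212,66),(534,176),.098),"s2":((266,69),(588,180),.098),"s3":((255,261),(622,32),.098),"s4":((199,257),(568,30),.098),
"front+y":((97,197),(710,76),.09),"front-y":((330,243),(487,68),.09),"rear+y":((100,73),(690,174),.09),"rear-y":((350,120),(445,163),.09),
"base1":((82,52),(715,303),.02),"base2":((42,262),(762,122),.02)}
for k,(a,b,z) in P.items():
    o1,d1=ray(C["top"],[T(a)]);o2,d2=ray(C["scene"],[S(b)])
    d1=d1[0]/np.linalg.norm(d1);d2=d2[0]/np.linalg.norm(d2)
    q=np.linalg.lstsq(np.c_[d1,-d2],o2-o1,rcond=None)[0];p1=o1+q[0]*d1;p2=o2+q[1]*d2
    print(k,"top@z",onz(C["top"],[T(a)],z)[0].round(4),"scene@z",onz(C["scene"],[S(b)],z)[0].round(4),"tri",((p1+p2)/2).round(4),"gap",np.linalg.norm(p1-p2).round(4))
for n,roi in(("top",(225,150,105,80)),("scene",(300,185,120,85))):
    g=C[n]["image"].astype(int);x,y,w,h=roi
    m=np.zeros(g.shape[:2],np.uint8);m[y:y+h,x:x+w]=((g.min(2)>95)&(g.max(2)-g.min(2)<30))[y:y+h,x:x+w]
    cs=max(cv2.findContours(m,cv2.RETR_EXTERNAL,cv2.CHAIN_APPROX_NONE)[0],key=cv2.contourArea)
    q=cv2.approxPolyDP(cv2.convexHull(cs),4,True).reshape(-1,2);w=onz(C[n],q,.02 )
    print(n,q.tolist(),w[:,:2].round(4).tolist(),np.linalg.norm(w-np.roll(w,-1,0),axis=1).round(3),w.mean(0).round(4))
```

```text
[0.40095851 0.11378098 1.02300972]
[1.2275667  0.00479393 0.80670548]
hole_rear top@z [ 0.619  -0.2199  0.098 ] scene@z [ 0.6156 -0.2199  0.098 ] tri [ 0.6183 -0.2189  0.101 ] gap 0.0002
hole_front top@z [ 0.543  -0.2136  0.098 ] scene@z [ 0.5392 -0.2145  0.098 ] tri [ 0.5425 -0.213   0.1012] gap 0.001
s1 top@z [ 0.632  -0.2071  0.098 ] scene@z [ 0.6251 -0.234   0.098 ] tri [ 0.632  -0.2193  0.1017] gap 0.0255
s2 top@z [ 0.6309 -0.2355  0.098 ] scene@z [ 0.6317 -0.2072  0.098 ] tri [ 0.6298 -0.2201  0.1014] gap 0.0266
s3 top@z [ 0.5302 -0.2268  0.098 ] scene@z [ 0.5313 -0.1985  0.098 ] tri [ 0.5299 -0.2111  0.1021] gap 0.0267
s4 top@z [ 0.5319 -0.1977  0.098 ] scene@z [ 0.5256 -0.2272  0.098 ] tri [ 0.5322 -0.2118  0.1001] gap 0.028
front+y top@z [ 0.5637 -0.1476  0.09  ] scene@z [ 0.5628 -0.1522  0.09  ] tri [ 0.5637 -0.1499  0.0902] gap 0.0044
front-y top@z [ 0.5413 -0.2697  0.09  ] scene@z [ 0.5398 -0.2696  0.09  ] tri [ 0.5411 -0.2691  0.0913] gap 0.0001
rear+y top@z [ 0.6293 -0.1505  0.09  ] scene@z [ 0.6285 -0.1592  0.09  ] tri [ 0.6294 -0.155   0.0897] gap 0.0084
rear-y top@z [ 0.6064 -0.2825  0.09  ] scene@z [ 0.6032 -0.282   0.09  ] tri [ 0.6057 -0.281   0.093 ] gap 0.0004
base1 top@z [ 0.6583 -0.1604  0.02  ] scene@z [ 0.6586 -0.1581  0.02  ] tri [ 0.6583 -0.1592  0.02  ] gap 0.0023
base2 top@z [ 0.5391 -0.1359  0.02  ] scene@z [ 0.5378 -0.1367  0.02  ] tri [ 0.5389 -0.136   0.0212] gap 0.0009
top [[306, 157], [319, 202], [247, 223], [235, 177]] [[0.606, 0.1612], [0.4809, 0.1237], [0.4212, 0.3202], [0.548, 0.3574]] [0.131 0.205 0.132 0.205] [0.514  0.2406 0.02  ]
scene [[411, 228], [406, 236], [335, 263], [310, 224], [314, 218], [382, 195]] [[0.5409, 0.3591], [0.5641, 0.3392], [0.619, 0.1567], [0.4923, 0.1191], [0.4736, 0.1319], [0.4166, 0.3203]] [0.031 0.191 0.132 0.023 0.197 0.13 ] [0.5177 0.2377 0.02  ]
```

```bash
cat > go.py <<'E'
from h import *
import sys
from scipy.spatial.transform import Rotation as Ro
x,y,z,ph=map(float,sys.argv[1:]);s=get_state();q=s["orientation"]
R=Ro.from_quat([q[1],q[2],q[3],q[0]]).as_matrix()
p=np.degrees(np.arctan2(R[1,0],R[0,0]));d=R.T@(np.array([x,y,z])-s["tcp_pos"])
print("t",s["clock"],"pos",s["tcp_pos"].round(4) if hasattr(s["tcp_pos"],"round") else s["tcp_pos"],"phi",p.round(2),"travel",(d/.04).round(3),"turn",np.radians(-(((ph-p)+180)%360-180)).round(4),"j6",round(s["joint_pos"][5],2),"F",np.round(s["wrist_force"],1),"gap",s["finger_gap"])
E
python3 go.py .58 -.217 .2 175
```

```text
t 0.2 pos [ 0.2163 -0.5324  0.2045] phi 22.11 travel [11.392 -3.884  0.119] turn -2.6685 j6 1.43 F [-0.1  0.1 -0.2] gap 0.0855973628464256
```

```bash
python3 -m crank '{"travel":[[0.57,-0.19,0],[1.14,-0.39,0],[1.71,-0.58,0],[2.28,-0.78,0],[2.85,-0.97,0]],"turn":[-0.12,-0.24,-0.36,-0.48,-0.6]}' 60 30; python3 go.py .58 -.217 .2 175
```

```text
clock: 0.62
tcp_pos: [0.308, -0.453, 0.2049]
orientation: [-0.0, 0.88, 0.476, 0.0]
wrist_force: [0.3, -0.1, 0.7]
finger_gap: 0.0598
t 0.6167 pos [ 0.308  -0.453   0.2049] phi 56.8 travel [8.661 2.46  0.123] turn -2.063 j6 1.03 F [ 0.3 -0.1  0.7] gap 0.05983980718341062
```

```bash
python3 -m crank '{"travel":[[0.6,0.17,0],[1.2,0.34,0],[1.8,0.51,0],[2.4,0.68,0],[3.0,0.85,0]],"turn":[-0.12,-0.24,-0.36,-0.48,-0.6]}' ; python3 go.py .58 -.217 .2 175
```

```text
clock: 1.03
tcp_pos: [0.4027, -0.3716, 0.205]
orientation: [-0.0, 0.7, 0.714, -0.0]
wrist_force: [-0.0, -0.3, -0.2]
finger_gap: 0.0602
t 1.0333 pos [ 0.4027 -0.3716  0.205 ] phi 91.2 travel [3.772 4.512 0.124] turn -1.4626 j6 0.66 F [-0.  -0.3 -0.2] gap 0.06017805160278766
```

```bash
python3 -m crank '{"travel":[[0,0,0],[0,0,0],[0,0,0],[0,0,0],[0,0,0]],"turn":[-0.12,-0.24,-0.36,-0.48,-0.6]}' ; python3 go.py .58 -.217 .2 175
```

```text
clock: 1.45
tcp_pos: [0.402, -0.3724, 0.2049]
orientation: [-0.0, 0.457, 0.889, 0.0]
wrist_force: [-0.5, 0.0, -0.6]
finger_gap: 0.0598
t 1.45 pos [ 0.402  -0.3724  0.2049] phi 125.6 travel [0.568 5.879 0.121] turn -0.8622 j6 0.06 F [-0.5  0.  -0.6] gap 0.05976109001940587
```

```bash
python3 -m crank '{"travel":[[0.06,0.6,0],[0.12,1.2,0],[0.18,1.8,0],[0.24,2.4,0],[0.3,3.0,0]],"turn":[-0.12,-0.24,-0.36,-0.48,-0.6]}' ; python3 go.py .58 -.217 .2 175
```

```text
clock: 1.87
tcp_pos: [0.4937, -0.2928, 0.2049]
orientation: [-0.0, 0.174, 0.985, 0.0]
wrist_force: [-0.2, 0.2, -0.7]
finger_gap: 0.0599
t 1.8667 pos [ 0.4937 -0.2928  0.2049] phi 159.93 travel [-1.377  2.52   0.122] turn -0.2629 j6 -0.32 F [-0.2  0.2 -0.7] gap 0.059920652377309154
```

```bash
python3 -m crank '{"travel":[[-0.34,0.63,0.03],[-0.69,1.26,0.06],[-1.03,1.89,0.09],[-1.38,2.52,0.12],[-1.38,2.52,0.12]],"turn":[-0.09,-0.18,-0.263,-0.263,-0.263]}'
python3 - <<'E'
from h import *
c=read_camera("wrist");cv2.imwrite("pics/w1.png",c["image"][:,:,::-1])
print(get_state()["tcp_pos"],-c["R"].T@c["t"])
for n,p in {"strip":[.58,-.217,.098],"bracket":[.585,-.215,.09]}.items(): print(n,proj(c,p))
E
python3 go.py .58 -.217 .2 175
```

```text
clock: 2.28
tcp_pos: [0.5829, -0.2149, 0.1993]
orientation: [0.0, 0.044, 0.999, 0.001]
wrist_force: [0.4, -0.5, -0.2]
finger_gap: 0.0599
[ 0.5812478  -0.2163459   0.19943101] [ 0.49845327 -0.20803293  0.36824807]
strip [[319.85193327 192.04223753]]
bracket [[322.80325097 194.73251074]]
t 2.3333 pos [ 0.5812 -0.2163  0.1994] phi 174.89 travel [ 0.03  -0.019 -0.014] turn -0.0019 j6 -0.4 F [-0.5  1.1  0.3] gap 0.06010873570627588
```

View pics/w1.png

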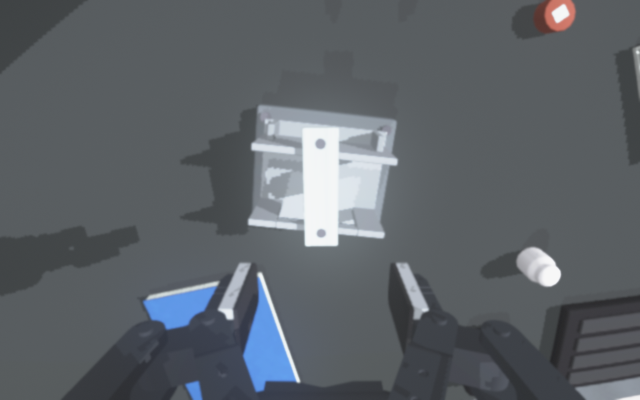

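The wrist view shows the strip at (304–338, 128–246) with holes at (320,144) and (321,233). The front plate top runs (252,146)–(397,160) and the rear frame top runs (250,221)–(384,236).

Run:
```python
from h import *
c=read_camera("wrist")
h=onz(c,[(320.5,144),(321,233)],.098);print("holes",h.round(4),h.mean(0),np.degrees(np.arctan2(*(h[1]-h[0])[1::-1])),np.linalg.norm(h[1]-h[0]))
k=onz(c,[(304,128),(338,128),(338,246),(305,246)],.098);print("corn",k.round(4),k.mean(0))
f=onz(c,[(252,146),(397,160),(250,221),(384,236)],.09);print("plates",f.round(4),f.mean(0))
for a,b in((0,1),(2,3)): 
  d=f[b]-f[a];print(np.linalg.norm(d),np.degrees(np.arctan2(-d[0],d[1])))
# line-fit: edges of plates in gray, print column profiles
g=cv2.cvtColor(c["image"],cv2.COLOR_RGB2GRAY)
big=cv2.resize(g[95:250,235:410],None,fx=4.5,fy=3.8,interpolation=2)
cv2.imwrite("pics/w1c.png",cv2.resize(c["image"][95:250,235:410,::-1],None,fx=3.8,fy=3.8,interpolation=2))
```

```text
holes [[ 0.5392 -0.2144  0.098 ]
 [ 0.6147 -0.221   0.098 ]] [ 0.57694604 -0.21770919  0.098     ] -4.944714481757581 0.07576228459609365
corn [[ 0.5257 -0.226   0.098 ]
 [ 0.5281 -0.1998  0.098 ]
 [ 0.6282 -0.2074  0.098 ]
 [ 0.6256 -0.2359  0.098 ]] [ 0.57690901 -0.21729293  0.098     ]
plates [[ 0.5369 -0.27    0.09  ]
 [ 0.559  -0.1533  0.09  ]
 [ 0.6014 -0.2818  0.09  ]
 [ 0.6261 -0.1662  0.09  ]] [ 0.58085776 -0.21780196  0.09      ]
0.11880024783975068 -10.71340740419202
0.11824066130310658 -12.09277025976126
```

View pics/w1c.png

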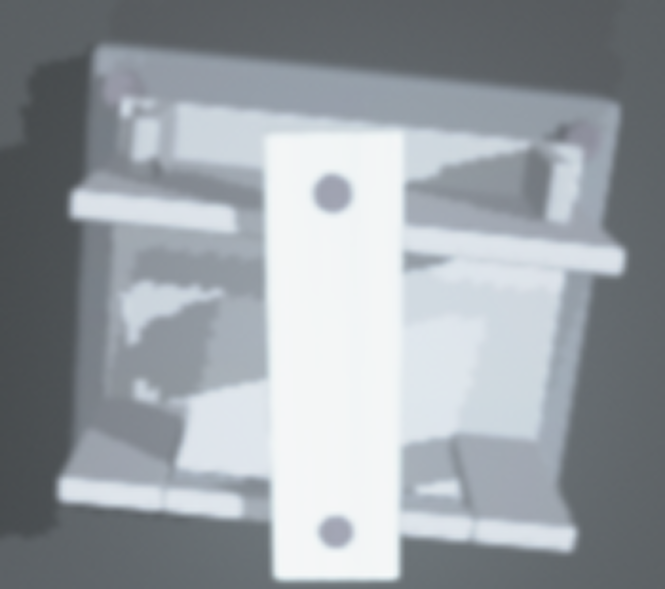

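The enlarged crop shows the strip and both plate tops clearly. The strip is at (0.578,-0.2175) with a yaw of -5°. I descend to the grasp.

```bash
python3 go.py .578 -.2175 .087 175; python3 -m crank '{"travel":[[0.08,0.02,0.7],[0.08,0.02,1.4],[0.08,0.02,2.1],[0.08,0.02,2.6],[0.08,0.02,2.8]],"turn":[0,0,0,0,0]}'; python3 go.py .578 -.2175 .087 175
```

```text
t 2.3833 pos [ 0.5803 -0.2174  0.1996] phi 174.8 travel [ 0.053 -0.008  2.816] turn -0.0034 j6 -0.4 F [ 0.4  0.3 -0.1] gap 0.060313340577041984
clock: 2.8
tcp_pos: [0.5737, -0.2173, 0.0849]
orientation: [-0.003, 0.047, 0.999, 0.001]
wrist_force: [-0.4, 0.9, 0.7]
finger_gap: 0.06
t 2.8 pos [ 0.5737 -0.2173  0.0849] phi 174.58 travel [-0.107  0.004 -0.053] turn -0.0074 j6 -0.4 F [-0.4  0.9  0.7] gap 0.05998292463630327
```

```bash
python3 -m crank '{"travel":[[0,0,0],[0,0,0],[0,0,0],[0,0,0],[0,0,0]],"turn":[0,0,0,0,0]}' 40; python3 go.py .578 -.2175 .087 175; python3 -m crank '{"travel":[[0,0,0],[0,0,0],[0,0,0],[0,0,0],[0,0,0]],"turn":[0,0,0,0,0]}' 20 40;python3 -m crank '{"travel":[[0,0,0],[0,0,0],[0,0,0],[0,0,0],[0,0,0]],"turn":[0,0,0,0,0]}' ; python3 go.py .578 -.2175 .087 175
```

```text
clock: 3.22
tcp_pos: [0.5778, -0.2179, 0.0899]
orientation: [0.001, 0.046, 0.999, -0.001]
wrist_force: [-0.6, 0.2, 1.2]
finger_gap: 0.0399
t 3.2167 pos [ 0.5778 -0.2179  0.0899] phi 174.68 travel [-0.004  0.011  0.073] turn -0.0056 j6 -0.4 F [-0.6  0.2  1.2] gap 0.039850463361893615
clock: 3.63
tcp_pos: [0.5768, -0.2172, 0.0883]
orientation: [-0.0, 0.046, 0.999, -0.0]
wrist_force: [0.3, 0.2, -0.2]
finger_gap: 0.0198
clock: 4.05
tcp_pos: [0.5768, -0.2173, 0.0883]
orientation: [-0.0, 0.046, 0.999, -0.0]
wrist_force: [-0.5, 0.6, -0.1]
finger_gap: 0.0199
t 4.05 pos [ 0.5768 -0.2173  0.0883] phi 174.68 travel [-0.03  -0.003  0.032] turn -0.0055 j6 -0.4 F [-0.5  0.6 -0.1] gap 0.01990193943628607
```

The gap reads 20 mm, which is less than the strip's 28 mm width, so the fingers missed it. I'll look.

Run:
```python
from h import *
c=read_camera("wrist");s=read_camera("scene")
a=c["image"][150:400,180:460];b=s["image"][190:310,100:220]
cv2.imwrite("pics/w2.png",np.hstack([cv2.resize(a,(448,400),interpolation=2),cv2.resize(b,(350,400),interpolation=2)])[:,:,::-1])
```

```text
(no output)
```

View pics/w2.png

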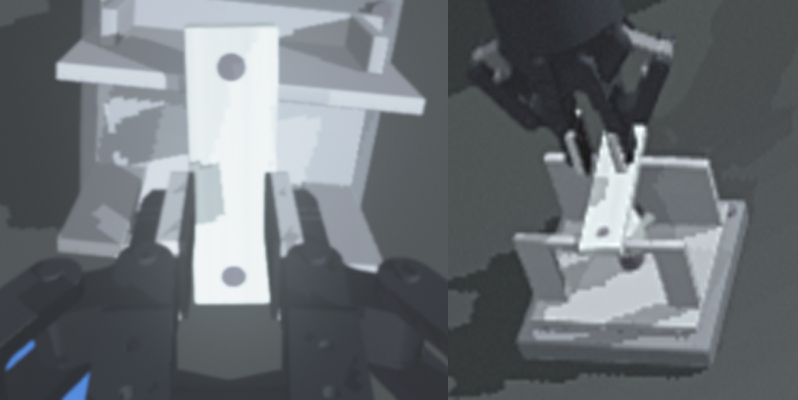

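The pads' lower ends (crop about (175,172) and (275,172)) lie over the strip's edges. So the fingertips stand about 10 mm behind the nominal TCP at this opening. I'll open, go down 8 mm and close again.

```bash
python3 -m crank '{"travel":[[0,0,-0.3],[0,0,-0.3],[0,0,-0.3],[0,0,-0.3],[0,0,-0.3]],"turn":[0,0,0,0,0]}' 50 40; python3 -m crank '{"travel":[[0,0,0.2],[0,0,0.4],[0,0,0.51],[0,0,0.51],[0,0,0.51]],"turn":[0,0,0,0,0]}'; python3 -m crank '{"travel":[[0,0,0],[0,0,0],[0,0,0],[0,0,0],[0,0,0]],"turn":[0,0,0,0,0]}' 15 40;python3 -m crank '{"travel":[[0,0,0],[0,0,0],[0,0,0],[0,0,0],[0,0,0]],"turn":[0,0,0,0,0]}' ; python3 go.py .578 -.2175 .08 175
```

```text
clock: 4.57
tcp_pos: [0.5766, -0.2172, 0.0998]
orientation: [-0.0, 0.046, 0.999, 0.0]
wrist_force: [0.2, -0.2, -0.1]
finger_gap: 0.05
clock: 4.98
tcp_pos: [0.5762, -0.217, 0.0789]
orientation: [-0.001, 0.046, 0.999, 0.0]
wrist_force: [0.1, 0.3, -0.1]
finger_gap: 0.0502
clock: 5.4
tcp_pos: [0.577, -0.2173, 0.0801]
orientation: [0.0, 0.046, 0.999, -0.0]
wrist_force: [0.0, -0.0, 0.6]
finger_gap: 0.0149
clock: 5.82
tcp_pos: [0.5769, -0.2173, 0.0799]
orientation: [0.0, 0.046, 0.999, -0.0]
wrist_force: [-0.5, -0.9, -0.5]
finger_gap: 0.0147
t 5.8167 pos [ 0.5769 -0.2173  0.0799] phi 174.68 travel [-0.029 -0.003 -0.003] turn -0.0055 j6 -0.4 F [-0.5 -0.9 -0.5] gap 0.014718261634675732
```

Run:
```python
from h import *
c=read_camera("wrist");s=read_camera("scene")
a=c["image"][150:400,180:460];b=s["image"][190:310,100:220]
cv2.imwrite("pics/w3.png",np.hstack([cv2.resize(a,(448,400),interpolation=2),cv2.resize(b,(350,400),interpolation=2)])[:,:,::-1])
st=get_state();print(st)
print(proj(c,[st["tcp_pos"]]), proj(s,[st["tcp_pos"]]))
```

```text
{'clock': 5.9167, 'joint_pos': array([-4.90342173e-01,  4.53345529e-01, -5.96291894e-02,  1.05778173e+00,
       -7.36408688e-05, -3.97537528e-01]), 'qvel': array([ 0.00071946,  0.00137043,  0.00015722, -0.00055375, -0.00071728,
        0.00036719]), 'tau': array([ 1.01218051e-03, -5.38414729e+01,  2.80160755e+01,  9.44478197e-04,
       -4.96576031e-04, -1.36852825e-05]), 'tcp_pos': array([ 0.5768361 , -0.21727308,  0.07989751]), 'orientation': array([ 2.19296698e-06,  4.63856730e-02,  9.98923604e-01, -4.18156525e-05]), 'wrist_force': array([0.62595289, 0.39802823, 0.1498071 ]), 'ft_torque': array([0.00964734, 0.0039019 , 0.02607322]), 'finger_gap': 0.014914421536532725}
[[323.27453748 250.93389259]] [[158.09608009 250.13453523]]
```

View pics/w3.png

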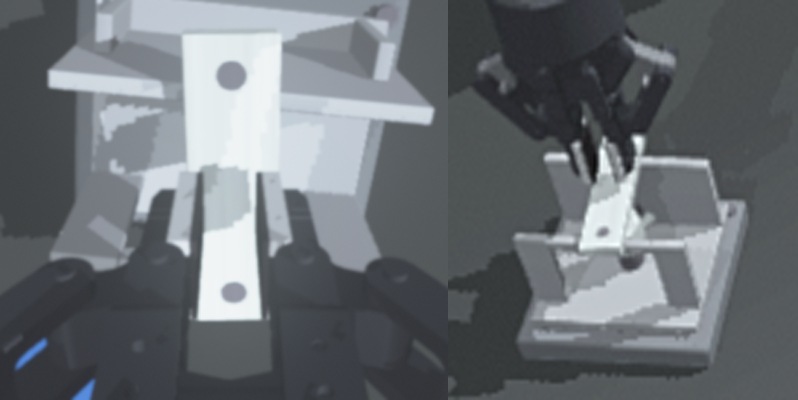

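Run:
```python
from h import *
c=read_camera("wrist");print(c["K"][0,0],c["R"].round(3))
cr=lambda p:(np.array(p,float)+.5)/1.6-.5+[180,150]
o,d=ray(c,[cr((201,172)),cr((262,172)),cr((231.5,172))])
ax=np.array([-np.cos(np.radians(5)),np.sin(np.radians(5)),0]) # tool x
tcp=np.array(get_state()["tcp_pos"])
for off in(.011,0):
    P=tcp+ax*off
    for dd in d:
        t=(P-o)@ax/(dd@ax); print(off,(o+t*dd).round(4))
```

```text
345.04818405008734 [[ 0.093  0.996  0.001]
 [ 0.942 -0.089  0.324]
 [ 0.323 -0.029 -0.946]]
0.011 [ 0.5652 -0.2244  0.1082]
0.011 [ 0.5667 -0.2071  0.1084]
0.011 [ 0.5659 -0.2158  0.1083]
0 [ 0.576  -0.2266  0.0872]
0 [ 0.5778 -0.2067  0.0874]
0 [ 0.5769 -0.2167  0.0873]
```

The view puts the tips some 20–28 mm above the reported TCP. Going down is safe beside the strip, so I'll probe 12 mm lower.

```bash
python3 -m crank '{"travel":[[0,0,-0.1],[0,0,-0.1],[0,0,-0.1],[0,0,-0.1],[0,0,-0.1]],"turn":[0,0,0,0,0]}' 50 40; python3 -m crank '{"travel":[[0,0,0.1],[0,0,0.2],[0,0,0.3],[0,0,0.4],[0,0,0.4]],"turn":[0,0,0,0,0]}'; python3 -m crank '{"travel":[[0,0,0],[0,0,0],[0,0,0],[0,0,0],[0,0,0]],"turn":[0,0,0,0,0]}' 15 40; python3 go.py .578 -.2175 .08 175
```

```text
clock: 6.38
tcp_pos: [0.5768, -0.2173, 0.0839]
orientation: [0.0, 0.046, 0.999, -0.0]
wrist_force: [0.1, -0.0, 0.4]
finger_gap: 0.0498
clock: 6.8
tcp_pos: [0.5761, -0.2169, 0.0665]
orientation: [-0.001, 0.046, 0.999, 0.0]
wrist_force: [-0.3, 0.1, -0.4]
finger_gap: 0.0502
clock: 7.22
tcp_pos: [0.577, -0.2174, 0.0681]
orientation: [0.0, 0.046, 0.999, -0.0]
wrist_force: [0.3, -1.3, 0.6]
finger_gap: 0.0262
t 7.2167 pos [ 0.577  -0.2174  0.0681] phi 174.68 travel [-0.026 -0.001 -0.298] turn -0.0055 j6 -0.4 F [ 0.3 -1.3  0.6] gap 0.026199843970691566
```

The gap now holds at 26 mm against the 28 mm strip, so it is gripped. I lift it.

```bash
python3 -m crank '{"travel":[[0,0,0],[0,0,-0.15],[0,0,-0.4],[0,0,-0.7],[0,0,-1.0]],"turn":[0,0,0,0,0]}' - 60; python3 -m crank '{"travel":[[0,0,-0.5],[0,0,-0.9],[0,0,-1],[0,0,-1],[0,0,-1]],"turn":[0,0,0,0,0]}';python3 go.py .5286 .1923 .15 197;  python3 - <<'E'
from h import *
c=read_camera("wrist");s=read_camera("scene")
a=c["image"][100:400,150:490];b=s["image"][170:310,90:230]
cv2.imwrite("pics/w4.png",np.hstack([cv2.resize(a,(448,400),interpolation=2),cv2.resize(b,(350,400),interpolation=2)])[:,:,::-1])
E
```

```text
clock: 7.63
tcp_pos: [0.5767, -0.2172, 0.1088]
orientation: [-0.0, 0.046, 0.999, 0.0]
wrist_force: [0.7, 0.1, -1.1]
finger_gap: 0.0252
clock: 8.05
tcp_pos: [0.5768, -0.2172, 0.1478]
orientation: [0.0, 0.046, 0.999, -0.0]
wrist_force: [-1.2, -0.8, -2.9]
finger_gap: 0.0252
t 8.05 pos [ 0.5768 -0.2172  0.1478] phi 174.69 travel [ 2.148 10.082 -0.056] turn -0.3894 j6 -0.4 F [-1.2 -0.8 -2.9] gap 0.02516431200988907
```

View pics/w4.png

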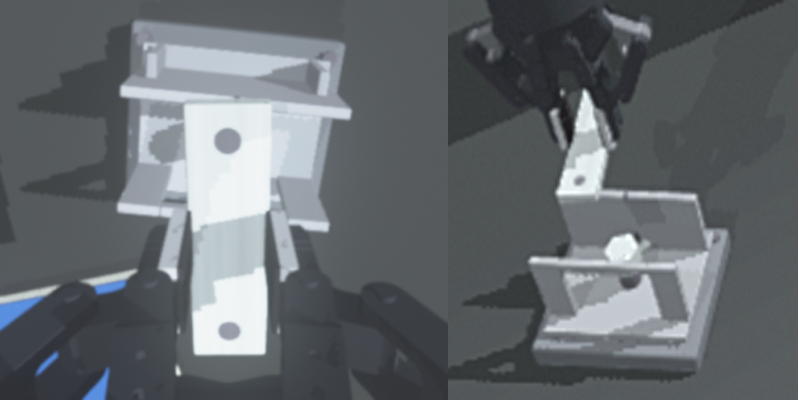

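The strip is held, with the fingertips at about its mid-thickness, and the hex bolt head is now visible at scene crop (622,250). I carry the strip to the tray.

```bash
python3 -m crank '{"travel":[[0.05,0.25,0],[0.15,0.75,0],[0.3,1.45,0],[0.46,2.15,0],[0.6,2.85,0]],"turn":[0,-0.03,-0.08,-0.13,-0.18]}'; python3 go.py .5286 .1923 .15 197
```

```text
clock: 8.57
tcp_pos: [0.5622, -0.0997, 0.1468]
orientation: [-0.001, -0.045, 0.999, 0.0]
wrist_force: [0.4, 0.6, -2.5]
finger_gap: 0.0252
t 8.5667 pos [ 0.5622 -0.0997  0.1468] phi -174.9 travel [ 0.189  7.347 -0.071] turn -0.2076 j6 -0.41 F [ 0.4  0.6 -2.5] gap 0.02521924169785715
```

```bash
python3 -m crank '{"travel":[[0.02,0.75,0],[0.04,1.5,0],[0.06,2.25,0],[0.09,3.0,0],[0.12,3.75,0]],"turn":[-0.04,-0.08,-0.12,-0.16,-0.2]}'; python3 go.py .5286 .1923 .15 197
```

```text
clock: 8.98
tcp_pos: [0.5443, 0.0495, 0.147]
orientation: [-0.001, -0.144, 0.99, 0.0]
wrist_force: [0.5, 0.3, -0.9]
finger_gap: 0.0253
t 8.9833 pos [0.5443 0.0495 0.147 ] phi -163.42 travel [-0.643  3.533 -0.072] turn -0.0074 j6 -0.35 F [ 0.5  0.3 -0.9] gap 0.025345857928068576
```

```bash
python3 -m crank '{"travel":[[-0.13,0.75,0],[-0.27,1.5,0],[-0.41,2.25,0],[-0.54,2.9,0],[-0.61,3.3,0]],"turn":[0,0,0,0,0]}';python3 -m crank '{"travel":[[-0.03,0.14,0],[-0.03,0.14,0],[-0.03,0.14,0],[-0.03,0.14,0]],"turn":[0,0,0,0]}'
python3 - <<'E'
from h import *
c=read_camera("wrist");s=read_camera("scene");t=read_camera("top")
a=c["image"];b=s["image"][160:280,280:440]
cv2.imwrite("pics/w5.png",np.hstack([cv2.resize(a,(448,400)),cv2.resize(b,(350,400),interpolation=2)])[:,:,::-1])
w=t["image"][145:230,230:330];cv2.imwrite("pics/t5.png",cv2.resize(w,None,fx=4,fy=4)[:,:,::-1])
E
python3 go.py .5286 .1923 -.013 197
```

```text
clock: 9.4
tcp_pos: [0.5299, 0.1841, 0.147]
orientation: [-0.001, -0.144, 0.99, 0.0]
wrist_force: [-0.5, 0.0, -1.2]
finger_gap: 0.0252
clock: 9.73
tcp_pos: [0.531, 0.1859, 0.1475]
orientation: [-0.0, -0.143, 0.99, -0.0]
wrist_force: [0.7, -0.2, -1.9]
finger_gap: 0.0252
t 9.8833 pos [0.5314 0.1856 0.1478] phi -163.64 travel [0.02  0.181 4.02 ] turn -0.0111 j6 -0.09 F [-0.   0.2 -2.6] gap 0.025065054530935917
```

View pics/w5.png

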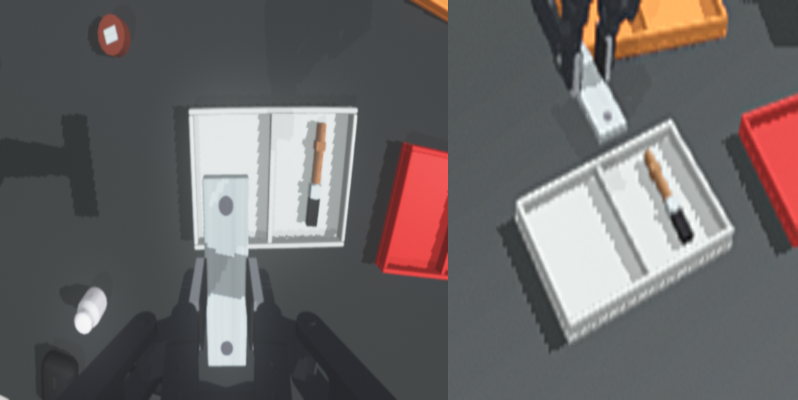

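```bash
python3 -m crank '{"travel":[[0.02,0.06,0.5],[0.02,0.12,1.2],[0.02,0.18,1.9],[0.02,0.18,2.6],[0.02,0.18,3.2]],"turn":[0,0,0,0,0]}'; python3 -m crank '{"travel":[[0,0,0.3],[0,0,0.5],[0,0,0.6],[0,0,0.6],[0,0,0.6]],"turn":[0,0,0,0,0]}';python3 go.py .5286 .1923 -.017 197
```

```text
clock: 10.3
tcp_pos: [0.5281, 0.1925, 0.0183]
orientation: [-0.0, -0.142, 0.99, -0.0]
wrist_force: [0.2, -1.2, -2.2]
finger_gap: 0.0252
clock: 10.72
tcp_pos: [0.5293, 0.1932, -0.0033]
orientation: [0.001, -0.143, 0.99, 0.0]
wrist_force: [0.6, 0.2, -0.4]
finger_gap: 0.0252
t 10.7167 pos [ 0.5293  0.1932 -0.0033] phi -163.57 travel [ 0.024 -0.017  0.342] turn -0.01 j6 -0.08 F [ 0.6  0.2 -0.4] gap 0.02516189656740263
```

```bash
for i in 1 2; do python3 -m crank '{"travel":[[0,0,0.03],[0,0,0.06],[0,0,0.06],[0,0,0.06]],"turn":[0,0,0,0]}'; done;python3 go.py .5286 .1923 -.017 197
```

```text
clock: 11.05
tcp_pos: [0.5287, 0.1934, -0.0061]
orientation: [0.0, -0.143, 0.99, -0.0]
wrist_force: [0.0, -0.2, -2.6]
finger_gap: 0.0253
clock: 11.38
tcp_pos: [0.5283, 0.1933, -0.0091]
orientation: [-0.0, -0.143, 0.99, -0.0]
wrist_force: [0.1, 0.3, -1.0]
finger_gap: 0.0252
t 11.3833 pos [ 0.5283  0.1933 -0.0091] phi -163.54 travel [-0.001 -0.027  0.197] turn -0.0094 j6 -0.08 F [ 0.1  0.3 -1. ] gap 0.025166863835621934
```

```bash
for i in 1 2 3; do python3 -m crank '{"travel":[[0,0,0.03],[0,0,0.05],[0,0,0.05],[0,0,0.05]],"turn":[0,0,0,0]}' | egrep 'tcp|wrist'; done
```

```text
tcp_pos: [0.5283, 0.1933, -0.0111]
wrist_force: [-0.1, -0.0, -2.0]
tcp_pos: [0.5283, 0.1933, -0.013]
wrist_force: [-0.6, -0.8, -1.2]
tcp_pos: [0.5283, 0.1933, -0.015]
wrist_force: [-0.1, -0.9, -1.8]
```

```bash
for i in 1 2 3; do python3 -m crank '{"travel":[[0,0,0.03],[0,0,0.03],[0,0,0.03]],"turn":[0,0,0]}' | egrep 'tcp|wrist'; done
```

```text
tcp_pos: [0.5283, 0.1933, -0.0162]
wrist_force: [-0.9, -0.2, -2.9]
tcp_pos: [0.5286, 0.1934, -0.0168]
wrist_force: [-1.7, 0.1, 3.3]
tcp_pos: [0.5286, 0.1934, -0.0169]
wrist_force: [-4.1, -0.9, 12.1]
```

Contact comes at TCP z = -0.017, exactly as expected. I ease off, release and retreat.

```bash
python3 -m crank '{"travel":[[0,0,-0.03],[0,0,-0.03],[0,0,-0.03]],"turn":[0,0,0]}' | egrep 'tcp|wrist'; python3 -m crank '{"travel":[[0,0,-0.02],[0,0,-0.02],[0,0,-0.02],[0,0,-0.02],[0,0,-0.02]],"turn":[0,0,0,0,0]}' 45;  python3 -m crank '{"travel":[[0,0,-0.2],[0,0,-0.6],[0,0,-1.3],[0,0,-2.1],[0,0,-3]],"turn":[0,0,0,0,0]}'; python3 -m crank '{"travel":[[0,0,-0.7],[0,0,-1.4],[0,0,-1.5],[0,0,-1.5]],"turn":[0,0,0,0]}';python3 - <<'E'
from h import *
w=read_camera("wrist");t=read_camera("top");s=read_camera("scene")
np.savez("rel.npz",w=w["image"],t=t["image"],s=s["image"])
g=s["image"]
b=s["image"][160:280,280:440];d=t["image"][130:205,405:485];e=s["image"][220:310,112:212]
cv2.imwrite("pics/r6.png",np.vstack([np.hstack([cv2.resize(w["image"],(400,250)),cv2.resize(b,(400,250),interpolation=2)]),np.hstack([cv2.resize(d,(400,350),interpolation=2),cv2.resize(e,(400,350),interpolation=2)])])[:,:,::-1])
E
python3 go.py .582 -.216 .16 154
```

```text
tcp_pos: [0.5288, 0.1934, -0.0169]
wrist_force: [-2.0, -0.6, 6.3]
clock: 13.8
tcp_pos: [0.5284, 0.1933, -0.0168]
orientation: [-0.0, -0.143, 0.99, -0.0]
wrist_force: [-0.6, -0.4, -0.9]
finger_gap: 0.0451
clock: 14.22
tcp_pos: [0.5272, 0.1931, 0.1041]
orientation: [-0.001, -0.143, 0.99, -0.0]
wrist_force: [0.2, 0.8, -1.5]
finger_gap: 0.045
clock: 14.55
tcp_pos: [0.5302, 0.1938, 0.1666]
orientation: [0.003, -0.143, 0.99, 0.0]
wrist_force: [0.3, -0.1, -0.1]
finger_gap: 0.0451
t 14.7 pos [0.5275 0.1931 0.1622] phi -163.55 travel [  1.591 -10.195   0.059] turn 0.741 j6 -0.08 F [ 0.1 -0.7  0.1] gap 0.04508190367927787
```

View pics/r6.png

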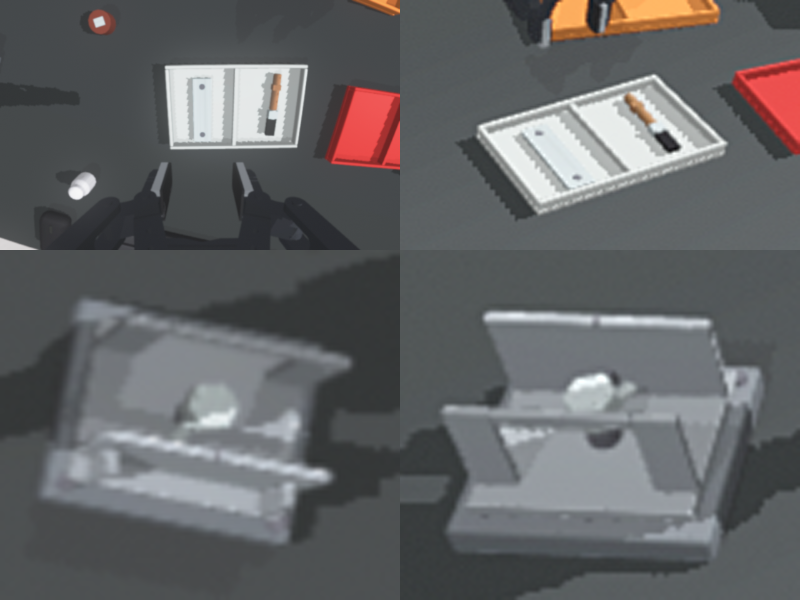

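The strip lies flat in the empty compartment, aligned with it, and the brush is untouched. The bolt head is at about top pixel (448,163) and scene pixel (161,256). I go back over the bracket.

```bash
python3 -m crank '{"travel":[[0.05,-0.4,0],[0.2,-1.2,0],[0.34,-2.1,0],[0.48,-3.0,0],[0.62,-3.9,0]],"turn":[0.05,0.1,0.18,0.25,0.32]}' >/dev/null; python3 go.py .582 -.216 .16 154
python3 - <<'E'
from h import *
z=np.load("rel.npz")
for n,k,(x0,y0,x1,y1) in(("top","t",(436,152,460,176)),("scene","s",(145,245,178,270))):
    c=read_camera(n);g=z[k][y0:y1,x0:x1].min(2)
    for th in(150,170,190):
        n_,l,st,ce=cv2.connectedComponentsWithStats((g>th).astype(np.uint8))
        i=1+st[1:,4].argmax();p=ce[i]+[x0,y0];print(n,th,st[i],p.round(1),onz(c,[p],.066).round(4))
E
```

```text
t 15.1167 pos [0.5475 0.0356 0.1615] phi 177.98 travel [-1.083 -6.255  0.033] turn 0.4185 j6 -0.05 F [ 0.1  0.6 -1.4] gap 0.045162065330785685
top 150 [ 6  7 11  9 71] [447.3 163.3] [[ 0.5843 -0.2175  0.066 ]]
top 170 [ 6 12 10  4 23] [447.4 166. ] [[ 0.577  -0.2176  0.066 ]]
top 190 [ 9 12  7  4 18] [448.1 165.9] [[ 0.577  -0.2195  0.066 ]]
scene 150 [  0   7  26  12 172] [157.  257.8] [[ 0.5856 -0.2218  0.066 ]]
scene 170 [ 8  7 12  9 83] [158.8 256.2] [[ 0.5817 -0.2185  0.066 ]]
scene 190 [ 9  7 10  5 28] [158.6 254. ] [[ 0.5754 -0.2195  0.066 ]]
```

```bash
python3 -m crank '{"travel":[[-0.15,-0.9,0],[-0.31,-1.8,0],[-0.47,-2.7,0],[-0.62,-3.6,0],[-0.77,-4.5,0]],"turn":[0.08,0.16,0.24,0.32,0.4]}' >/dev/null; python3 go.py .56 -.217 .16 154
```

```text
t 15.6333 pos [ 0.5729 -0.1447  0.1618] phi 155.06 travel [-0.471 -1.775  0.042] turn 0.0185 j6 0.05 F [0.8 0.3 0.4] gap 0.04499121417515757
```

```bash
python3 -m crank '{"travel":[[-0.12,-0.5,0],[-0.3,-1.1,0],[-0.4,-1.6,-0.3],[-0.47,-1.77,-0.5],[-0.47,-1.77,-0.5]],"turn":[0.018,0.018,0.018,0.018,0.018]}' >/dev/null;python3 -m crank '{"travel":[[0,0,0],[0,0,0],[0,0,0]],"turn":[0,0,0]}' >/dev/null
python3 - <<'E'
from h import *
c=read_camera("wrist");np.savez("w7.npz",im=c["image"],R=c["R"],t=c["t"],K=c["K"],k1=c["k1"])
p=proj(c,[[.583,-.217,.066],[.583,-.217,.028]]);print(p)
u,v=p[0].astype(int);x0=max(u-100,0);y0=max(v-75,0);print("crop",x0,y0)
cv2.imwrite("pics/w7.png",cv2.resize(c["image"][y0:y0+150,x0:x0+200],(800,600),interpolation=2)[:,:,::-1])
E
python3 go.py .583 -.217 .16 154
```

```text
[[331.74739123 212.64350868]
 [330.75540463 199.36163506]]
crop 231 137
t 16.35 pos [ 0.5611 -0.2148  0.1829] phi 154.28 travel [-0.519  0.187  0.573] turn 0.0049 j6 -0.05 F [-0.1  0.1  0.4] gap 0.044852232357823256
```

View pics/w7.png

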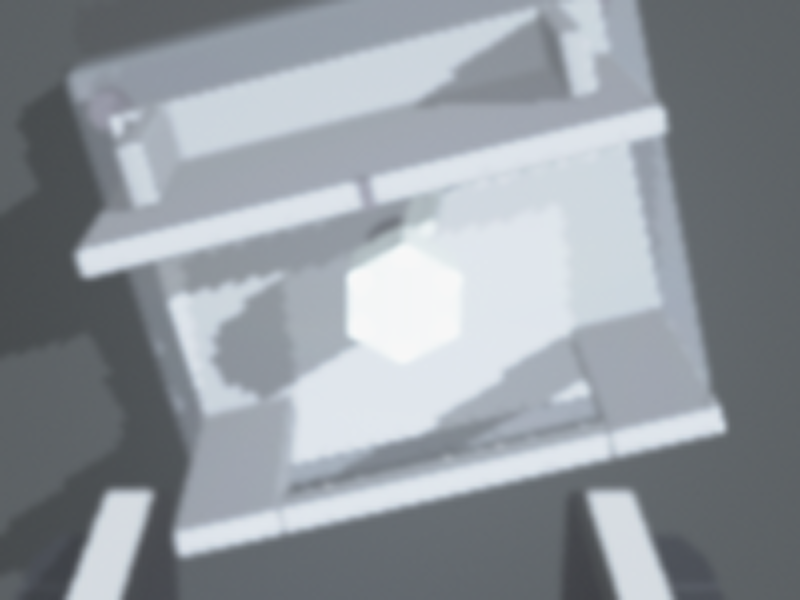

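The hexagon is centred at crop (404,303), with its flats already parallel to the pads. The front plate's top runs (78,252)–(663,107) with the centre mark at (365,190), and the tab is at (425,215).

Run:
```python
from h import *
c=dict(np.load("w7.npz"));c["k1"]=float(c["k1"])
W=lambda P,z:onz(c,(np.array(P,float)+.5)/4-.5+[231,137],z)
H=W([(346,280),(402,243),(462,270),(460,333),(403,364),(347,337)],.066)
print("head",H.mean(0).round(4),"side",np.linalg.norm(H-np.roll(H,-1,0),axis=1).round(4))
for i,off in((0,0),(1,60),(2,120)):
    d=(H[(i+1)%6]-H[i])-(H[(i+4)%6]-H[(i+3)%6]);print("flat",np.degrees(np.arctan2(d[1],d[0])))
L=W([(78,252),(663,107),(85,277),(665,130),(177,533),(716,408),(180,556),(725,430)],.09)
for i in(0,2,4,6):
    d=L[i+1]-L[i];print("plate",L[i:i+2].mean(0).round(4),np.linalg.norm(d).round(4),"yaw",np.degrees(np.arctan2(-d[0],d[1])).round(2))
print("mean",L.mean(0),"mark",W([(365,190)],.09))
# refined: head component segmentation
g=c["im"].min(2)
m=(g>232).astype(np.uint8);n,l,st,ce=cv2.connectedComponentsWithStats(m);i=l[212,331];print(st[i],ce[i],onz(c,[ce[i]],.066))
# plate edge fit: bright top face, column gradient
gg=cv2.GaussianBlur(cv2.cvtColor(c["im"],cv2.COLOR_RGB2GRAY).astype(np.float32),(0,0),1)
gy=cv2.Sobel(gg,cv2.CV_32F,0,1)
for a,b,sg in(((78,252),(663,107),1),((85,277),(665,130),-1),((180,556),(725,430),-1)):
    a,b=[np.array(q)/4+[231,137] for q in(a,b)];pts=[]
    for u in np.arange(int(a[0])+4,int(b[0])-3):
        v=a[1]+(u-a[0])*(b[1]-a[1])/(b[0]-a[0]);r=np.arange(int(v)-3,int(v)+5);w=np.clip(sg*gy[r,u],0,None)
        k=w.argmax();s=slice(max(k-1,0),k+2);pts.append((u,(w[s]*r[s]).sum()/max(w[s].sum(),1e-6)))
    P=onz(c,pts,.09)[:,:2];vx,vy,px,py=cv2.fitLine(P.astype(np.float32),cv2.DIST_HUBER,0,.001,.001).ravel()
    print("fit yaw",np.degrees(np.arctan(-vx/vy)),px,py)
```

```text
head [ 0.5831 -0.2173  0.066 ] side [0.0149 0.0146 0.0148 0.0146 0.0141 0.0134]
flat 96.95694987475297
flat 37.92455613418468
flat -25.696980736632213
plate [ 0.5481 -0.2096  0.09  ] 0.1188 yaw -11.4
plate [ 0.5529 -0.211   0.09  ] 0.1187 yaw -11.01
plate [ 0.6125 -0.2227  0.09  ] 0.1174 yaw -11.31
plate [ 0.6179 -0.2238  0.09  ] 0.1195 yaw -11.28
mean [ 0.58283199 -0.21676521  0.09      ] mark [[ 0.5497926 -0.2105826  0.09     ]]
[318 198  29  30 638] [331.98432602 212.64733542] [[ 0.58309424 -0.21681325  0.066     ]]
fit yaw -11.301229 0.547834 -0.20852673
fit yaw -10.683376 0.55313337 -0.21023132
fit yaw -11.309254 0.61830735 -0.22309169
```

Everything agrees: the head is at (0.583,-0.217) and the bracket yaw is about -11.1°. So the grasp is at φ = 154° and the end at φ = 183.9°. Descend in steps.

```bash
python3 -m crank '{"travel":[[-0.26,0.1,0],[-0.52,0.19,0.3],[-0.52,0.19,1.0],[-0.52,0.19,1.6],[-0.52,0.19,2.0]],"turn":[0.005,0.005,0.005,0.005,0.005]}'>/dev/null; python3 -m crank '{"travel":[[0,0,0],[0,0,0],[0,0,0]],"turn":[0,0,0]}'>/dev/null;python3 go.py .583 -.217 .024 154
```

```text
t 17.0167 pos [ 0.5838 -0.2185  0.104 ] phi 153.92 travel [0.036 0.024 2.   ] turn -0.0014 j6 -0.03 F [ 1.1 -0.3  0.3] gap 0.045244522505923875
```

```bash
python3 -m crank '{"travel":[[0.03,0.02,0.3],[0.03,0.02,0.6],[0.03,0.02,0.9],[0.03,0.02,1.2],[0.03,0.02,1.4]],"turn":[0,0,0,0,0]}' |grep wrist; python3 -m crank '{"travel":[[0,0,0.15],[0,0,0.3],[0,0,0.45],[0,0,0.58],[0,0,0.58]],"turn":[0,0,0,0,0]}' | grep wrist; python3 -m crank '{"travel":[[0,0,0],[0,0,0],[0,0,0]],"turn":[0,0,0]}'|grep wrist;python3 go.py .583 -.217 .024 154
```

```text
wrist_force: [0.4, 0.2, 0.2]
wrist_force: [0.1, -0.7, 0.1]
wrist_force: [-0.4, 0.0, 0.7]
t 18.1 pos [ 0.5827 -0.2175  0.0248] phi 153.89 travel [-0.     0.014  0.019] turn -0.002 j6 -0.03 F [-0.4  0.   0.7] gap 0.04541128535160871
```

No contact so far. I close on the head.

```bash
python3 -m crank '{"travel":[[0,0,0],[0,0,0],[0,0,0],[0,0,0],[0,0,0]],"turn":[0,0,0,0,0]}' 12 60;python3 -m crank '{"travel":[[0,0,0],[0,0,0],[0,0,0]],"turn":[0,0,0]}';python3 go.py .583 -.217 .024 183.9
```

```text
clock: 18.52
tcp_pos: [0.583, -0.2168, 0.025]
orientation: [0.001, 0.226, 0.974, 0.0]
wrist_force: [1.1, 4.1, 5.6]
finger_gap: 0.022
clock: 18.77
tcp_pos: [0.583, -0.2168, 0.025]
orientation: [0.001, 0.226, 0.974, 0.0]
wrist_force: [0.0, 5.1, 5.5]
finger_gap: 0.0225
t 18.7667 pos [ 0.583  -0.2168  0.025 ] phi 153.92 travel [-0.002 -0.004  0.025] turn -0.5233 j6 -0.03 F [0.  5.1 5.5] gap 0.02249032537946963
```

```bash
python3 -m crank '{"travel":[[0,0,0],[0,0,0],[0,0,0],[0,0,0],[0,0,0]],"turn":[-0.05,-0.1,-0.16,-0.21,-0.26]}';python3 -m crank '{"travel":[[0,0,0],[0,0,0],[0,0,0],[0,0,0],[0,0,0]],"turn":[-0.05,-0.11,-0.16,-0.21,-0.263]}';python3 -m crank '{"travel":[[0,0,0],[0,0,0],[0,0,0],[0,0,0],[0,0,0]],"turn":[0,0,0,0,0]}';python3 go.py .583 -.217 .025 183.9; python3 -c "
from h import *
print(get_state()['ft_torque'])
w=read_camera('wrist')['image'];s=read_camera('scene');t=read_camera('top')['image'];s=s['image']
cv2.imwrite('pics/f8.png',np.vstack([cv2.resize(w[90:400,120:520],(800,330)),np.hstack([cv2.resize(s[225:285,125:205],(400,270),interpolation=2),cv2.resize(t[135:195,405:485],(400,270),interpolation=2)])])[:,:,::-1])"
```

```text
clock: 19.18
tcp_pos: [0.5829, -0.2171, 0.025]
orientation: [0.001, 0.096, 0.995, 0.0]
wrist_force: [-0.4, 3.4, 5.0]
finger_gap: 0.0221
clock: 19.6
tcp_pos: [0.5829, -0.2174, 0.025]
orientation: [0.001, -0.035, 0.999, -0.0]
wrist_force: [0.1, 1.8, 5.2]
finger_gap: 0.0222
clock: 20.02
tcp_pos: [0.5829, -0.2174, 0.025]
orientation: [0.001, -0.034, 0.999, -0.0]
wrist_force: [-0.1, 2.7, 5.2]
finger_gap: 0.0221
t 20.0167 pos [ 0.5829 -0.2174  0.025 ] phi -176.14 travel [-0.003  0.009  0.   ] turn -0.0008 j6 -0.55 F [-0.1  2.7  5.2] gap 0.022081870422774978
[ 0.51630466 -0.07619378 -0.06144069]
```

View pics/f8.png

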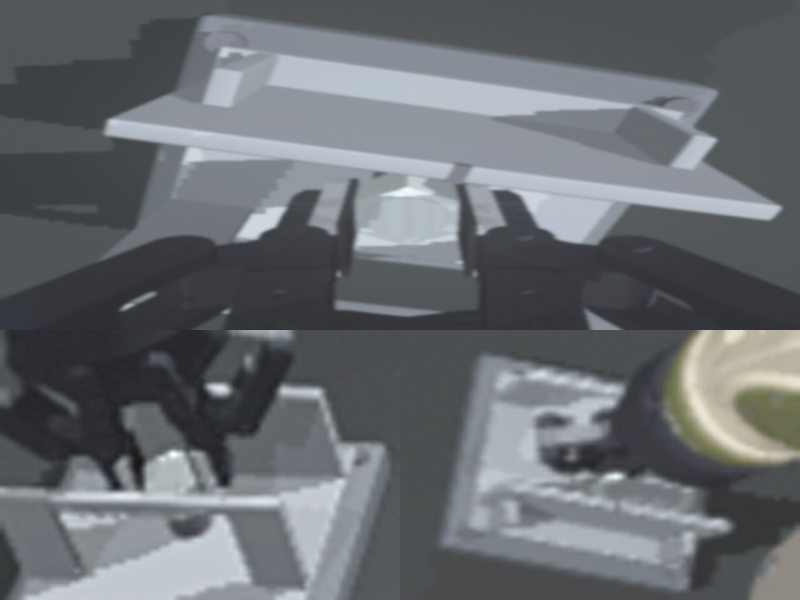

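The head sits flush between the pads, with a hex corner centred at crop (405,190). The wrist torque about z is -0.061 N m, matching the stated drag, so the bolt turned with the gripper and is held. I hand in.

```bash
python3 -c "
from workcell import *
print(hand_in());s=get_state();print(s['clock'],s['finger_gap'],s['ft_torque'])"
```

```text
the job is handed in; nothing more can be done
None
the job is handed in; nothing more can be done
```

I did both parts of the task and handed in at about 20 s on the robot's clock, with the gripper still holding the bolt head at a 60 N grip setting.

- **Strip:** It lies flat and lengthways in the pale tray's empty compartment. I lowered it in 1 mm steps until it touched, with a peak reading of about 12 N. A picture afterwards showed the brush undisturbed.
- **Bolt:** I gripped the hex head by its flats and turned it 30° (0.523 rad) anticlockwise. The gripper ended at a yaw of 3.9° against a target of 3.9° (measured bracket yaw of -11.1° plus 15°). The wrist torque of -0.061 N m matches the runner's drag, and the last picture shows the head flush between the pads.

**Failed or uncertain checks:**
- The first two tries at gripping the strip closed above it, because the fingertips sit about 22–30 mm behind the reported TCP rather than at it. Going lower fixed this and I used the same offset for the bolt.
- The bracket yaw estimates ranged from -10.5° to -12.1°, so the final angle is good to about 1°.
- The head's own flats, measured at rest, came out about 2.5° off the expected -26°. I put that down to reading corners by eye and relied on the bracket yaw and the pads squaring the head.
- I could not see the tab itself at the end because the gripper hid it.
- I did not measure the specimen or objective again. No move passed near either of them.

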